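# Fit the vacuum chuck to the spin coater and close its bowl

### The arm

A 6-joint arm with a two-finger parallel gripper is mounted at the origin on the work surface. World frame = base frame: x ahead of the robot, y to its left, z up, the work surface at z = 0. Lengths are in m, angles in rad, forces in N, time in s.
With the tool pointing down it reaches from about 0.425 to 0.95 m from the base axis. Payload 14.7 kg.
Tool frame: the origin (TCP) lies at the centre of the arm's flange, where the gripper is bolted on; the fingertips stand 173 mm ahead of it and the grasp point (between the pads) lies 155 mm ahead of it (ctrl.tips_ahead is the distance from the TCP to the fingertips, in m); z points along the fingers, x is the direction in which the jaws open and shut, and the axes are right-handed (so a half turn about z gives the same grasp; the last joint's range is limited). The gripper opens to 85 mm and grips with 20 to 120 N. Pads are 22 mm wide; open, the fingers measure 114 mm over their backs; the gripper's body (76 mm by 85 mm) begins 54 mm behind the grasp point. The pads swing forward as they close: fully open they stand 13 mm farther back than shut.
Start: joints at [-1.287, 0.48, 1.596, -0, 1.065, -0.047], TCP at [0.211, -0.615, 0.405] pointing down, gripper open.
Joint ranges: [-2.75, 2.75], [-0.82, 2.05], [0.23, 2.67], [-1.56, 4.7], [0.09, 2.69], [-2.92, 2.92]. Speed limits (rad/s): [1.89, 1.89, 2.39, 3.01, 3.01, 3.01].

### API

Orientations are given as a 3x3 rotation matrix whose columns are the frame's x, y, z axes.
In Python, from plant import ctrl gives the robot as it stands.
- The arm moves only by the shell command python3 -m handwheel 'ROWS' [FORCE]. ROWS is JSON, a list of rows, each an object with "grip": the gripper command: -1 is shut, 1 is fully open, values between are in proportion; "linear": the shift along the tool's x, y, z in units of 40 mm (1.0 is 40 mm), a list of three; "yaw": the turn about the tool's z in units of 6 degrees (1.0 is 6 degrees). In form: [{"grip": grip, "linear": [x, y, z], "yaw": yaw}, ...]. A call has exactly 5 rows; each row is the pose to reach, as a shift and turn from the pose commanded when the call began, along the tool's axes at that moment; what a row does not reach only later rows make up. A row lasts 1/10 s, in which the tool goes at most 50 mm and 8.59 degrees, less where a joint would pass 70% of its speed; a pose out of reach is approached as far as the arm can. A call with a gripper value outside its range is refused whole. The fingers move at their own pace and stop on an object; FORCE is the grip in N (left out, the last holds). Time passes only in rows, so rows that repeat a pose let the fingers close, or fill a call up. It gives the time, the measured TCP pose, the force and the opening at its end, in the units of the state.
- ctrl.get_state(): the state, without advancing time (a new reading comes with each control period).
- ctrl.camera(name): name is "side" or "top" or "wrist"; returns a dict with "image" (384x512x3 uint8, red, green, blue), "K" (3x3 intrinsics, pixels), "xyz" and "rotation" of the camera in the world. Camera axes: x right, y down, z forward; pixel columns grow to the right and rows downward; lengths in m; the calibration is good to about 2 mm. A picture is of the moment at which its call begins. There is no depth.
- ctrl.hand_in(): hands the job in, once; it reports no verdict.
Trained networks look in a picture, given as the dict that the camera call returned (one of the last four; its "shot" number tells which), for a name from the list of things; names that differ only in an ending like _2 or _b are one class to them, and where a whole thing is asked for, a point or a joint stands for the part that bears it (a point fixed in the world has none). Each returns a list of dicts, best first, with "confidence" (0 to 1); they miss things now and then, are a little off and sometimes report something else, mostly with a low value. They report only what shows in the picture. A call takes as long as a camera call. They do not tell look-alikes from the thing itself.
- ctrl.boxes_of(picture, name): "xyz" ([x, y, z] in m, in the coordinates of the camera as it stood for that picture, good to about 4 mm: the middle of the surface that is visible of it).
- ctrl.masks_of(picture, name): "pixels" (384x512 bool, what is visible of it).
The state is a dict: "time": time; "joint_pos": joint angles; "joint_velocities": joint speeds; "tau": joint torques, N m; "tool_pos": TCP position; "eef_rot": TCP orientation; "ft_force": force on the tool from outside, world axes, zero at the start; "torque": the same for the moment, N m; "finger_gap": finger opening in m.
Only numpy, scipy, OpenCV 4.12 (cv2) and the standard library are available. Lean on these libraries where they do the work, as an engineer would, in place of code of your own. Each camera call takes 0.05 s, during which the arm holds its last target. There are 200 camera calls.

### The job

Get the spin coater ready for the next small sample: take the narrower of the two chucks from the rack, set it on the drive shaft in the bowl and, pressing lightly while slowly turning it, find where its slots drop over the cross pin so that it sits fully home, and let go. Then lower the amber lid gently onto the bowl so that it lies flat with its step inside the rim. Do not force the chuck down on the shaft, and leave the other chuck, the bottle and the wafer box where they are.

Things in the scene. Friction and masses are not known exactly. Their poses are not given: they have to be found in the camera images.
- coater: Spin coater, fixed to the bench. White base 230 mm wide (y), 60 mm high, from -160 to +110 mm in x; on it a round steel bowl, outside diameter 184 mm, inside 172 mm, inner floor at height 65 mm, rim at 140 mm. Origin on the bench, on the bowl's axis, z up. An upright steel drive shaft stands on this axis, held by the motor brake (about 0.2 N m to turn it).
- spindle_seat (a point): On the shaft's axis, at the top of its seating collar (36 mm across), 75 mm above the bench, z up; its yaw is the base's, not the pin's. The chuck is fully home when its underside lies on the collar, i.e. its origin is at this point. Pressing on the shaft with more than 40 N harms the bearing.
- bowl_rim (a point): Centre of the bowl's mouth, level with the top of the rim, 140 mm above the bench.
- chuck: The narrower chuck, aluminium, 0.1 to 0.16 kg, on the rack hub down, at any yaw: a round disc of 48 mm diameter, 12 mm thick, on a hub of 34 mm diameter; 44 mm high in all (disc from 32 to 44 mm). Origin at the centre of its underside, z up. From below a blind bore of 16 mm diameter, 32 mm deep.
- lid: Amber lid of the bowl, 0.22 to 0.35 kg, flat on the bench. Disc of 192 mm diameter, 8 mm thick, below it a step of 160 mm diameter, 5 mm deep, that goes inside the rim; on top an upright round knob, 22 mm diameter, 36 mm high. Origin at the centre of the step's underside, z up: disc from 5 to 13 mm, knob from 13 to 49 mm. On the bowl, its origin lies 5 mm below the rim.
- rack: White chuck rack, fixed: bench-like stand 200 mm (own x) by 75 mm (own y), flat top at 55 mm. Origin below its centre, on the bench. The two chucks stand on it about 100 mm apart along its own x, in either order.
- wide_chuck: The other chuck, not wanted: the same hub with a disc of 66 mm diameter. Origin at the centre of its underside.
- bottle: Closed amber bottle, 62 mm diameter, 145 mm tall, standing on the bench. Origin at the centre of its underside.
- wafer_box: Flat round wafer box, 116 mm diameter, 32 mm high, on the bench. Origin at the centre of its underside.
- shaft_tip (a point): Tip of the drive shaft, 30 mm above the collar. Round shaft, 14 mm diameter, the last 5 mm tapering to 8 mm. A level cross pin goes through it, 5 mm diameter, 32 mm long, its top 8 mm above the collar. The shaft may have stopped at any angle: the pin's angle is not measured, it is found by feel or seen from above (this point's yaw is the base's).
- chuck_crown (a point): On the chuck's axis, 10 mm above its underside, at the root of its slots. Below it the hub is a crown with six radial slots, 6.8 mm wide, 10 mm deep, every 60 degrees, one along its own x. Off the slots the chuck stops on the cross pin, underside 8 mm above the collar; within a 60 degree turn either way a slot comes over the pin (play about 3 degrees) and it goes down to the collar.
Things that resemble listed ones, but are neither listed nor needed, are in the scene too. Leave any green or purple look-alike of the chuck alone. There is more than one size of the lid; the one meant has the size given above.

How it is judged:
By the outcome, as a careful person would: the job done as asked, in the order asked, and still so for the second after the job is handed in, with the robot touching nothing.
It also fails if it takes over 69 s, if anything falls off the work surface, if the arm or the gripper's body presses on something with over 40 N, if the wrist force passes 120 N, or if a joint passes its speed limit or range.

## Working session

There is one attempt and no reset: what is moved stays moved. The work goes in short steps, Python scripts to look and compute and a shell command to move; the robot and the scene stay as the last step left them, time stands still between calls to the robot, and variables do not carry over. Pictures are saved under pics/ and viewed, about 8 in all and at most 12, crops included, and the job is handed in when it is done.

```bash
ls; mkdir -p pics
cat > h.py <<'E'
import numpy as np, cv2
from plant import ctrl
def save(p,n): cv2.imwrite(f'pics/{n}.png',cv2.cvtColor(p['image'],cv2.COLOR_RGB2BGR))
def w(p,v): return np.array(p['xyz'])+np.array(p['rotation'])@np.array(v)
def atz(p,u,v,z):
    d=np.array(p['rotation'])@np.linalg.inv(p['K'])@np.array([u,v,1.]);o=np.array(p['xyz'])
    return o+d*(z-o[2])/d[2]
def px(p,X):
    c=np.array(p['K'])@(np.array(p['rotation']).T@(np.array(X)-p['xyz']));return c[:2]/c[2]
def rows(target,yawdeg=0):
    s=ctrl.get_state();R=np.array(s['eef_rot']);return np.round(R.T@(np.array(target)-s['tool_pos'])/0.04,2)
E
python3 - <<'E'
from h import *
np.set_printoptions(precision=3,suppress=True)
s=ctrl.get_state();print(s['time'],s['tool_pos'],np.array(s['eef_rot']),s['finger_gap'])
for c in ['top','side']:
    p=ctrl.camera(c);save(p,c);print(c,np.array(p['xyz']),np.array(p['rotation']).tolist(),p['K'][0])
    for n in ['coater','chuck','lid','rack','wide_chuck','bottle','wafer_box','shaft_tip']:
        try: print(n,[(np.round(w(p,d['xyz']),3).tolist(),np.round(px(p,w(p,d['xyz']))).tolist(),round(d['confidence'],2)) for d in ctrl.boxes_of(p,n)])
        except Exception as e: print(n,e)
E
```

```text
pics
0.0 [ 0.211 -0.615  0.404] [[ 0.325 -0.946 -0.   ]
 [-0.946 -0.325  0.001]
 [-0.001 -0.    -1.   ]] 0.0853009089293614
top [ 0.158 -0.048  1.653] [[0.08957717535857389, -0.974719138542634, 0.20469130566168256], [-0.9959630312062078, -0.08885909658773922, 0.012716187484970923], [0.005793973189564363, -0.2050040534045995, -0.9787439746748701]] [463.593   0.    257.031]
coater [([0.494, -0.01, 0.065], [252.0, 188.0], 0.62), ([0.734, -0.253, 0.033], [324.0, 132.0], 0.38)]
chuck [([0.536, -0.44, 0.046], [374.0, 188.0], 0.74), ([0.479, -0.337, 0.09], [347.0, 199.0], 0.6)]
lid [([0.46, 0.288, 0.008], [169.0, 193.0], 0.74), ([0.499, -0.012, 0.063], [253.0, 187.0], 0.71), ([0.231, 0.381, 0.008], [135.0, 254.0], 0.55)]
rack [([0.537, -0.311, 0.052], [338.0, 184.0], 0.87)]
wide_chuck [([0.58, -0.329, 0.101], [346.0, 170.0], 0.77)]
bottle [([0.705, 0.25, 0.091], [185.0, 122.0], 0.65)]
wafer_box [([0.733, -0.25, 0.032], [323.0, 132.0], 0.59), ([0.706, 0.25, 0.09], [185.0, 121.0], 0.45), ([0.501, -0.011, 0.063], [253.0, 186.0], 0.19)]
shaft_tip [([0.732, -0.246, 0.032], [322.0, 132.0], 0.22)]
side [ 0.207 -0.843  1.144] [[0.9481011493026851, -0.2452082598682746, 0.20242806125460994], [-0.31796834156352, -0.7323215823765862, 0.6021637931234304], [0.0005869022679244102, -0.6352778992518358, -0.7722833976383943]] [446.564   0.    256.015]
coater [([0.503, -0.037, 0.059], [264.0, 192.0], 0.92), ([0.464, 0.284, 0.016], [224.0, 136.0], 0.75)]
chuck [([0.545, -0.444, 0.047], [330.0, 308.0], 0.58), ([0.473, -0.343, 0.096], [292.0, 274.0], 0.52)]
lid [([0.465, 0.287, 0.014], [224.0, 136.0], 0.98)]
rack [([0.516, -0.346, 0.055], [306.0, 277.0], 0.61)]
wide_chuck [([0.577, -0.336, 0.101], [327.0, 260.0], 0.69), ([0.734, -0.258, 0.033], [362.0, 234.0], 0.27)]
bottle [([0.714, 0.238, 0.079], [295.0, 116.0], 0.9)]
wafer_box [([0.734, -0.26, 0.03], [362.0, 235.0], 0.66)]
shaft_tip [([0.511, -0.347, 0.054], [304.0, 279.0], 0.47)]
```

Run:
```python
import cv2
a=cv2.imread('pics/top.png')[90:290,90:410];cv2.imwrite('pics/topc.png',cv2.resize(a,(800,500),interpolation=cv2.INTER_CUBIC))
```

```text
(no output)
```

View pics/topc.png

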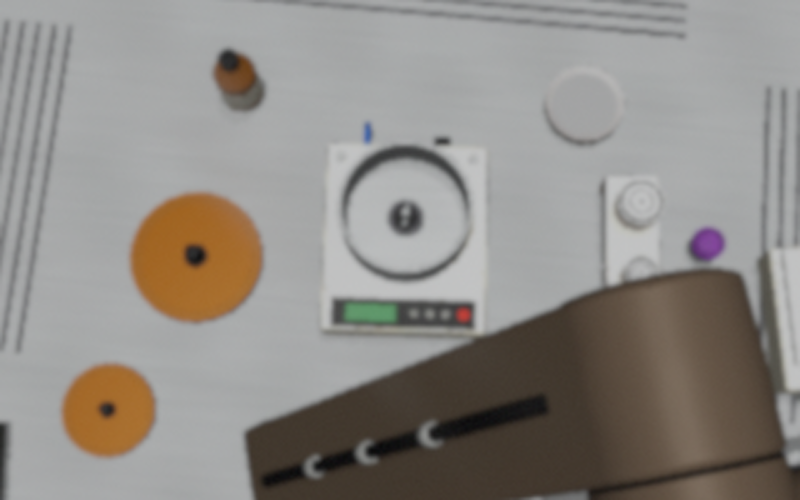

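View pics/side.png

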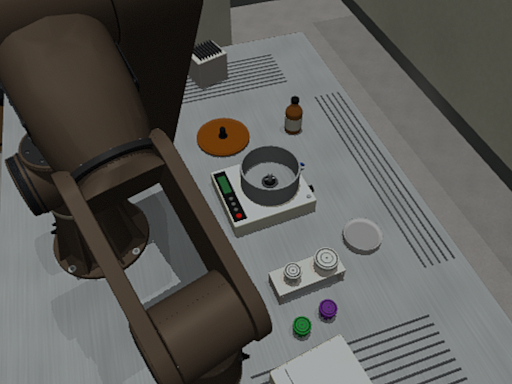

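The top view shows the coater (crop 405,215) and the large lid (197,257), about 190 mm across, so it's the right one. The wide chuck is at (640,204) and the narrow chuck at (640,270), partly hidden by the arm. The side view confirms the narrow chuck at (292,272). I'll move above the narrow chuck and look with the wrist camera.

```bash
python3 -m handwheel '[{"grip":1,"linear":[-1.1,-1,0],"yaw":0},{"grip":1,"linear":[-2,-2,0],"yaw":0},{"grip":1,"linear":[-2.6,-3.2,0],"yaw":0},{"grip":1,"linear":[-3.1,-4.3,0],"yaw":0},{"grip":1,"linear":[-3.6,-5.4,0],"yaw":0}]' 40
python3 -m handwheel '[{"grip":1,"linear":[-0.2,-1,0],"yaw":0},{"grip":1,"linear":[-0.5,-2,0],"yaw":0},{"grip":1,"linear":[-0.75,-3.1,0],"yaw":0},{"grip":1,"linear":[-0.75,-3.1,0],"yaw":0},{"grip":1,"linear":[-0.75,-3.1,0],"yaw":0}]'
cat > look.py <<'E'
from h import *
import sys
np.set_printoptions(precision=4,suppress=True)
s=ctrl.get_state();print(s['time'],s['tool_pos'],np.array(s['eef_rot']).tolist(),s['ft_force'],s['finger_gap'])
for c in sys.argv[2].split(','):
    p=ctrl.camera(c);save(p,sys.argv[1]+c);print(c,np.array(p['xyz']),np.array(p['rotation']).tolist(),np.array(p['K']).tolist())
    for n in sys.argv[3:]:
        print(n,[(np.round(w(p,d['xyz']),4).tolist(),np.round(px(p,w(p,d['xyz']))).tolist(),round(d['confidence'],2)) for d in ctrl.boxes_of(p,n)])
E
python3 look.py a wrist,top chuck wide_chuck rack coater spindle_seat shaft_tip lid
```

```text
time: 1.4
tool_pos: [0.36, -0.4159, 0.405]
eef_rot: [[0.324, -0.946, 0.0], [-0.946, -0.324, -0.0], [0.0, -0.0, -1.0]]
ft_force: [-0.5, -0.5, -0.2]
finger_gap: 0.0856
time: 1.9
tool_pos: [0.4674, -0.3481, 0.4046]
eef_rot: [[0.327, -0.945, -0.0], [-0.945, -0.327, 0.0], [-0.0, 0.0, -1.0]]
ft_force: [-0.3, -0.0, -0.0]
finger_gap: 0.0855
1.9 [ 0.4674 -0.3481  0.4046] [[0.32693480584804113, -0.9450468678784478, -0.00022413888404242767], [-0.9450468886823008, -0.3269348208765271, 3.302024059141785e-05], [-0.00010448448085332618, 0.00020102628905018665, -0.9999999743357116]] [-0.2633 -0.0089 -0.0207] 0.08546295056086445
wrist [ 0.5325 -0.3247  0.3737] [[0.3281934245489672, -0.9084689082501477, -0.25879203779406623], [-0.9446105375164682, -0.31560971993104725, -0.0900079835230968], [9.217195645480993e-05, 0.27399771427482733, -0.9617303385442824]] [[292.29043167862176, 0.0, 256.71015903475603], [0.0, 292.29043167862176, 190.19883455136005], [0.0, 0.0, 1.0]]
chuck [([0.4812, -0.3352, 0.0943], [250.0, 163.0], 0.82), ([0.5444, -0.436, 0.0469], [356.0, 131.0], 0.81), ([0.4621, -0.4545, 0.047], [3
[... 430 characters left out ...]
47, -0.3139, 0.0564], [241.0, 120.0], 0.24)]
top [ 0.1585 -0.048   1.6534] [[0.08957717535857389, -0.974719138542634, 0.20469130566168256], [-0.9959630312062078, -0.08885909658773922, 0.012716187484970923], [0.005793973189564363, -0.2050040534045995, -0.9787439746748701]] [[463.5927446542788, 0.0, 257.03080509747724], [0.0, 463.5927446542788, 189.06456865847306], [0.0, 0.0, 1.0]]
chuck []
wide_chuck [([0.5958, -0.313, 0.101], [342.0, 165.0], 0.4)]
rack []
coater []
spindle_seat [([0.5943, -0.0538, 0.0608], [267.0, 162.0], 0.69)]
shaft_tip [([0.5998, -0.296, 0.0525], [335.0, 167.0], 0.53)]
lid [([0.4606, 0.2946, 0.0115], [167.0, 192.0], 0.98), ([0.2271, 0.3806, 0.0085], [135.0, 255.0], 0.67)]
```

View pics/awrist.png

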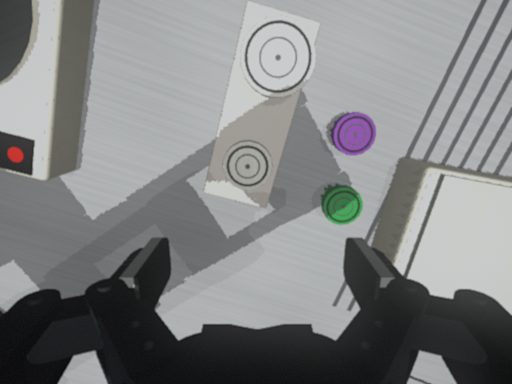

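The narrow chuck's centre dot is at (247,166) in the wrist picture and the wide chuck is at (278,57). The green and purple look-alikes stand off the rack.

Run:
```python
from h import *
p=ctrl.camera('wrist');t=atz(p,247,166,.099);print(t,rows([t[0],t[1],.242]))
for u,v in [(247,143),(247,188),(224,165),(271,165)]: print(atz(p,u,v,.099))
```

```text
[ 0.47755268 -0.33454212  0.099     ] [-0.25 -0.37  4.07]
[ 0.49826251 -0.32760962  0.099     ]
[ 0.45687693 -0.34146321  0.099     ]
[ 0.47131646 -0.31348536  0.099     ]
[ 0.48593871 -0.35588609  0.099     ]
```

```bash
python3 -m handwheel '[{"grip":1,"linear":[-0.25,-0.37,0.8],"yaw":0},{"grip":1,"linear":[-0.25,-0.37,1.8],"yaw":0},{"grip":1,"linear":[-0.25,-0.37,2.8],"yaw":0},{"grip":1,"linear":[-0.25,-0.37,3.6],"yaw":0},{"grip":1,"linear":[-0.25,-0.37,4.07],"yaw":0}]' 40
python3 -m handwheel '[{"grip":0.5,"linear":[0,0,0],"yaw":0},{"grip":0.2,"linear":[0,0,0],"yaw":0},{"grip":-0.2,"linear":[0,0,0],"yaw":0},{"grip":-1,"linear":[0,0,0],"yaw":0},{"grip":-1,"linear":[0,0,0],"yaw":0}]' 40
python3 -m handwheel '[{"grip":-1,"linear":[0,0,0],"yaw":0},{"grip":-1,"linear":[0,0,0],"yaw":0},{"grip":-1,"linear":[0,0,-0.2],"yaw":0},{"grip":-1,"linear":[0,0,-0.6],"yaw":0},{"grip":-1,"linear":[0,0,-1]  ,"yaw":0}]' 40
python3 -m handwheel '[{"grip":-1,"linear":[0,0,-1],"yaw":0},{"grip":-1,"linear":[0,0,-2],"yaw":0},{"grip":-1,"linear":[0,0,-2.4],"yaw":0},{"grip":-1,"linear":[0,0,-2.4],"yaw":0},{"grip":-1,"linear":[0,0,-2.4],"yaw":0}]' 40
python3 look.py b wrist,side,top chuck coater shaft_tip spindle_seat lid
```

```text
time: 3.25
tool_pos: [0.4769, -0.3339, 0.2393]
eef_rot: [[0.325, -0.946, -0.002], [-0.946, -0.325, 0.002], [-0.002, 0.002, -1.0]]
ft_force: [0.1, -0.1, 0.1]
finger_gap: 0.0854
time: 3.75
tool_pos: [0.4779, -0.3348, 0.2433]
eef_rot: [[0.325, -0.946, 0.002], [-0.946, -0.325, -0.001], [0.002, -0.001, -1.0]]
ft_force: [0.0, 1.3, 8.5]
finger_gap: 0.0465
time: 4.25
tool_pos: [0.4774, -0.3345, 0.283]
eef_rot: [[0.325, -0.946, -0.0], [-0.946, -0.325, -0.0], [0.0, 0.0, -1.0]]
ft_force: [-0.3, 0.3, -1.0]
finger_gap: 0.0466
time: 4.75
tool_pos: [0.4773, -0.3344, 0.3782]
eef_rot: [[0.325, -0.946, 0.0], [-0.946, -0.325, -0.0], [0.001, -0.0, -1.0]]
ft_force: [-0.0, 0.3, -2.3]
finger_gap: 0.0463
4.75 [ 0.4773 -0.3344  0.3782] [[0.3247507260553891, -0.9457995188011716, 0.0004859649884288836], [-0.9457995111573243, -0.32475090966160874, -0.00036244796076976155], [0.0005006206789425473, -0.00034192021007837614, -0.999999816234736]] [-0.0159  0.3139 -2.273 ] 0.04633047786057837
wrist [ 0.5424 -0.3112  0.3474] [[0.32602097662801177, -0.9093892750993184, -0.2583049924659838], [-0.9453622769426695, -0.313
[... 1278 characters left out ...]
0.57)]
lid [([0.232, 0.3818, 0.0103], [155.0, 133.0], 0.89), ([0.4293, 0.2656, 0.0126], [216.0, 142.0], 0.88), ([0.4466, -0.0495, 0.0579], [248.0, 200.0], 0.73)]
top [ 0.1585 -0.048   1.6534] [[0.08957717535857389, -0.974719138542634, 0.20469130566168256], [-0.9959630312062078, -0.08885909658773922, 0.012716187484970923], [0.005793973189564363, -0.2050040534045995, -0.9787439746748701]] [[463.5927446542788, 0.0, 257.03080509747724], [0.0, 463.5927446542788, 189.06456865847306], [0.0, 0.0, 1.0]]
chuck []
coater []
shaft_tip []
spindle_seat [([0.6018, -0.0637, 0.0625], [270.0, 160.0], 0.57)]
lid [([0.4595, 0.2973, 0.0109], [167.0, 193.0], 0.98), ([0.227, 0.3791, 0.0089], [135.0, 255.0], 0.79)]
```

View pics/bwrist.png

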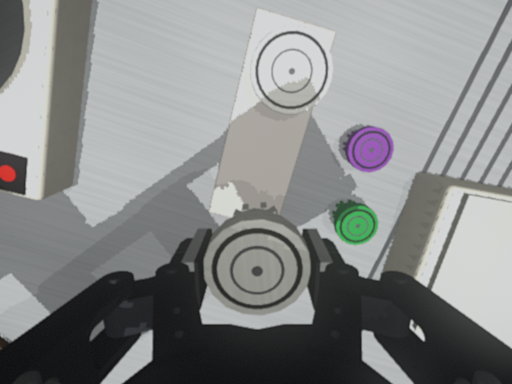

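The chuck is held squarely, centred at (257,270), and its rack spot is empty. Next I need the shaft position from the first top and side pictures.

Run:
```python
from h import *
for c,(u0,v0,u1,v1) in {'top':(215,135,290,230),'side':(205,140,320,240)}.items():
    p=ctrl.camera(c); p0=cv2.cvtColor(cv2.imread(f'pics/{c}.png'),cv2.COLOR_BGR2RGB)
    cr=cv2.resize(p0[v0:v1,u0:u1],None,fx=5,fy=5,interpolation=cv2.INTER_CUBIC)
    cv2.imwrite(f'pics/{c}z.png',cv2.cvtColor(cr,cv2.COLOR_RGB2BGR))
    print(c,[(round(atz(p,252,176.8,.105)[0],4),atz(p,252,176.8,.105)[1])] if c=='top' else '')
a=cv2.imread('pics/topz.png');b=cv2.imread('pics/sidez.png')
h=max(a.shape[0],b.shape[0]);f=lambda m:cv2.copyMakeBorder(m,0,h-m.shape[0],0,0,cv2.BORDER_CONSTANT)
m=np.hstack([f(a),f(b)]);print(m.shape,a.shape);cv2.imwrite('pics/z.png',cv2.resize(m,None,fx=.8,fy=.8))
```

```text
top [(np.float64(0.5236), np.float64(-0.006889723842141218))]
side 
(500, 950, 3) (475, 375, 3)
```

View pics/z.png

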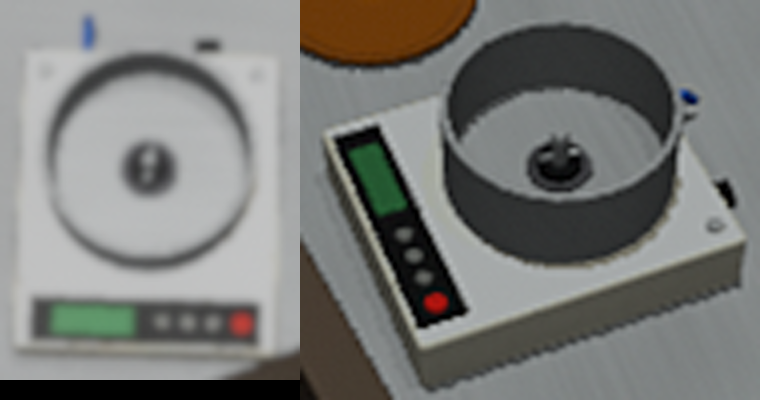

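Run:
```python
from h import *
p=ctrl.camera('top')
print('top',atz(p,252.25,177,.075)[:2],atz(p,252.5,173.75,.105)[:2])
r=[(215+50/4,135+165/4),(215+253/4,135+165/4)];print('rim',[atz(p,*q,.14)[:2] for q in r], atz(p,215+150/4,135+54/4,.14)[:2],atz(p,215+150/4,135+268/4,.14)[:2])
p=ctrl.camera('side');print('side',atz(p,270,181.25,.075)[:2],atz(p,270.75,175,.105)[:2])
c=[.516,-.007]
print(rows([c[0]-.11,c[1]-.02,.4]))
```

```text
top [ 0.52999677 -0.00702891] [ 0.53443721 -0.0076122 ]
rim [array([0.50972208, 0.07416978]), array([ 0.52520609, -0.09536315])] [ 6.13824621e-01 -4.44258888e-04] [ 0.42997427 -0.0173512 ]
side [ 0.53187307 -0.01325866] [ 0.53332165 -0.01382064]
[-7.85 -0.81 -0.55]
```

```bash
python3 -m handwheel '[{"grip":-1,"linear":[-1.1,-0.3,-0.3],"yaw":0},{"grip":-1,"linear":[-2.3,-0.6,-0.3],"yaw":0},{"grip":-1,"linear":[-3.5,-0.9,-0.3],"yaw":0},{"grip":-1,"linear":[-4.7,-1.2,-0.3],"yaw":0},{"grip":-1,"linear":[-5.7,-1.5,-0.3],"yaw":0}]' 40
python3 -m handwheel '[{"grip":-1,"linear":[-0.7,-0.15,0],"yaw":0},{"grip":-1,"linear":[-1.2,-0.25,0],"yaw":0},{"grip":-1,"linear":[-1.5,-0.3,0],"yaw":0},{"grip":-1,"linear":[-1.5,-0.3,0],"yaw":0},{"grip":-1,"linear":[-1.5,-0.3,0],"yaw":0}]' 40
python3 look.py c wrist,top chuck coater shaft_tip spindle_seat chuck_crown lid
```

```text
time: 6.35
tool_pos: [0.4593, -0.0973, 0.39]
eef_rot: [[0.325, -0.946, 0.0], [-0.946, -0.325, 0.0], [-0.0, -0.0, -1.0]]
ft_force: [0.5, -0.1, -1.8]
finger_gap: 0.0467
time: 6.85
tool_pos: [0.4523, -0.0391, 0.39]
eef_rot: [[0.325, -0.946, 0.0], [-0.946, -0.325, -0.0], [0.0, -0.0, -1.0]]
ft_force: [-0.5, -1.0, -1.8]
finger_gap: 0.0465
6.85 [ 0.4523 -0.0391  0.39  ] [[0.3252220112088752, -0.9456376268939557, 0.00034932452239647426], [-0.9456376101792916, -0.32522211420001274, -0.0002943631637306637], [0.0003919689433109708, -0.00023460102640174507, -0.9999998956613474]] [-0.4563 -1.0496 -1.843 ] 0.046543533219204465
wrist [ 0.5173 -0.0159  0.3592] [[0.32642391411204613, -0.9092150208142142, -0.2584095087677241], [-0.9452233338660961, -0.3138363516755068, -0.0897752386912283], [0.0005266980453237517, 0.2735594821840628, -0.9618549434797086]] [[292.29043167862176, 0.0, 256.71015903475603], [0.0, 292.29043167862176, 190.19883455136005], [0.0, 0.0, 1.0]]
chuck [([0.4582, -0.0396, 0.2427], [263.0, 257.0], 0.91)]
coater [([0.5205, -0.0054, 0.0663], [247.0, 100.0], 0.6)]
shaft_tip [([0.5172, -
[... 365 characters left out ...]
16187484970923], [0.005793973189564363, -0.2050040534045995, -0.9787439746748701]] [[463.5927446542788, 0.0, 257.03080509747724], [0.0, 463.5927446542788, 189.06456865847306], [0.0, 0.0, 1.0]]
chuck [([0.5429, -0.4389, 0.0432], [373.0, 186.0], 0.71), ([0.4574, -0.4586, 0.0456], [378.0, 210.0], 0.66)]
coater [([0.5043, 0.0341, 0.0608], [240.0, 184.0], 0.89)]
shaft_tip [([0.507, 0.0355, 0.0589], [240.0, 183.0], 0.76)]
spindle_seat [([0.5031, 0.0314, 0.0572], [241.0, 185.0], 0.7)]
chuck_crown [([0.4591, -0.4603, 0.0455], [379.0, 210.0], 0.55), ([0.5375, -0.435, 0.0419], [372.0, 188.0], 0.46)]
lid [([0.4586, 0.2882, 0.0101], [169.0, 193.0], 0.6), ([0.496, -0.3273, 0.0505], [342.0, 196.0], 0.28)]
```

View pics/cwrist.png

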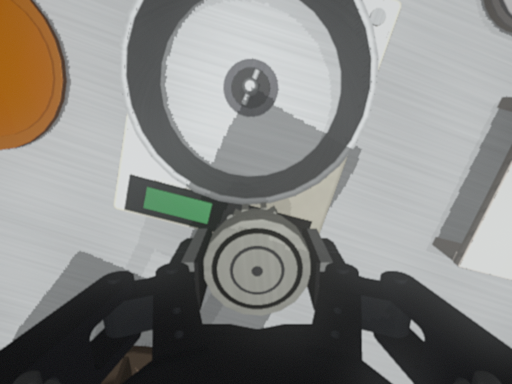

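The shaft tip shows at about (250,86), the collar at (250,88), and the pin from about (244,103) to (257,70). I'll zoom in on the shaft and on the visible crown edge.

Run:
```python
from h import *
a=cv2.imread('pics/cwrist.png');f=lambda m:cv2.resize(m,(400,400),interpolation=cv2.INTER_CUBIC)
cv2.imwrite('pics/cz.png',np.hstack([f(a[53:123,215:285]),f(a[170:240,220:290])]))
```

```text
(no output)
```

View pics/cz.png

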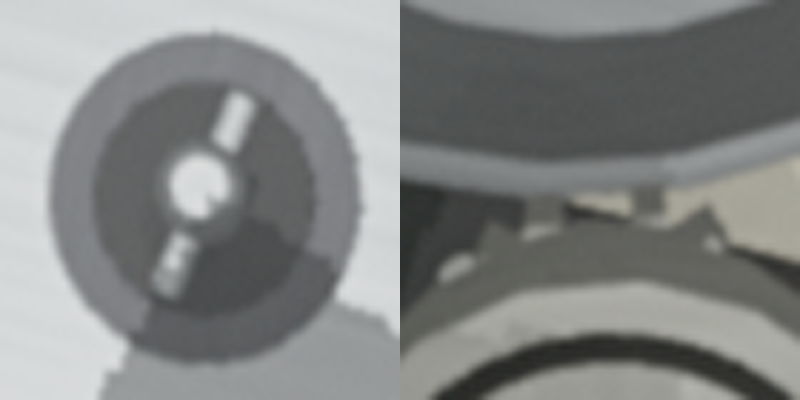

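Run:
```python
from h import *
np.set_printoptions(precision=4,suppress=True)
p=ctrl.camera('wrist');s=ctrl.get_state();R=np.array(s['eef_rot']);T=np.array(s['tool_pos'])
L=lambda a,b:(215+a/5.714,53+b/5.714); Q=lambda a,b:(220+(a-400)/5.714,170+b/5.714)
print('collar',atz(p,*L(205,199),.075)[:2],'tip',atz(p,*L(199,187),.105)[:2])
a=atz(p,*L(240,93),.082);b=atz(p,*L(168,297),.082);print('pin',a,b,np.linalg.norm(a-b),(a+b)/2)
d=R.T@(a-b);print('pin angle about tool z',np.degrees(np.arctan2(d[1],d[0]))%60)
ch=T+R@[0,0,.188];print('chuck dot px',px(p,T+R@[0,0,.144]),'z',ch[2])
for u,v in [(565,215),(635,212),(600,210)]:
    X=atz(p,*Q(u,v),ch[2]+.003);d=R.T@(X-ch);print(d,np.hypot(*d[:2]),np.degrees(np.arctan2(d[1],d[0]))%60)
c=np.array([.5305,-.009]);print(rows([*c,.39]))
```

```text
collar [ 0.5314 -0.005 ] tip [ 0.5311 -0.0048]
pin [ 0.5475 -0.0054  0.082 ] [ 0.5151 -0.0044  0.082 ] 0.03232065956419724 [ 0.5313 -0.0049  0.082 ]
pin angle about tool z 50.689112365456836
chuck dot px [258.2653 271.3185] z 0.20189394364088345
[-0.0051 -0.0151 -0.003 ] 0.01590600576302123 11.439699023276631
[ 0.0018 -0.0154 -0.003 ] 0.015498346419027724 36.55662532516128
[-0.0016 -0.0156 -0.003 ] 0.015685476314870918 23.977729356878925
[-0.07 -2.1  -0.  ]
```

The pin measures 32.3 mm, which matches, and the shaft is at (0.531,−0.005). A visible slot sits about 27° short of the pin in positive yaw. I'll move over the shaft, pre-turn 22°, then lower to just above the tip.

```bash
python3 -m handwheel '[{"grip":-1,"linear":[-0.1,-0.8,0],"yaw":1.2},{"grip":-1,"linear":[-0.17,-1.7,0],"yaw":2.4},{"grip":-1,"linear":[-0.17,-2.15,0],"yaw":3.7},{"grip":-1,"linear":[-0.17,-2.15,0.5],"yaw":3.7},{"grip":-1,"linear":[-0.17,-2.15,1.2],"yaw":3.7}]' 40
python3 -m handwheel '[{"grip":-1,"linear":[0,0,0.5],"yaw":0},{"grip":-1,"linear":[0,0,0.9],"yaw":0},{"grip":-1,"linear":[0,0,1],"yaw":0},{"grip":-1,"linear":[0,0,1],"yaw":0},{"grip":-1,"linear":[0,0,1],"yaw":0}]' 40
python3 look.py d wrist,side | head -3
```

```text
time: 8.1
tool_pos: [0.5322, -0.004, 0.3422]
eef_rot: [[-0.056, -0.998, 0.003], [-0.998, 0.056, -0.0], [0.0, -0.003, -1.0]]
ft_force: [-0.2, -0.9, -1.8]
finger_gap: 0.0468
time: 8.6
tool_pos: [0.5315, -0.0044, 0.3026]
eef_rot: [[-0.057, -0.998, 0.001], [-0.998, 0.057, -0.0], [0.0, -0.001, -1.0]]
ft_force: [0.2, 0.1, -1.4]
finger_gap: 0.0466
8.6 [ 0.5315 -0.0044  0.3026] [[-0.05662240304162292, -0.9983952827655267, 0.0008733987267851632], [-0.9983956647331031, 0.056622371937869447, -6.031811267911232e-05], [1.0767411606060993e-05, -0.0008754128588925748, -0.9999996167681213]] [ 0.2116  0.0966 -1.4305] 0.04656322878295744
wrist [ 0.6003 -0.0077  0.2718] [[-0.05531225087585066, -0.9605679059369143, -0.27248826210869315], [-0.9984691056274358, 0.05321352548871185, 0.015091912158762986], [3.254622168926135e-06, 0.2729058789931634, -0.9620407378070711]] [[292.29043167862176, 0.0, 256.71015903475603], [0.0, 292.29043167862176, 190.19883455136005], [0.0, 0.0, 1.0]]
side [ 0.2071 -0.8428  1.1438] [[0.9481011493026851, -0.2452082598682746, 0.20242806125460994], [-0.31796834156352, -0.7323215823765862, 0.6021637931234304], [0.0005869022679244102, -0.6352778992518358, -0.7722833976383943]] [[446.56367326066317, 0.0, 256.0152586954673], [0.0, 446.56367326066317, 183.88415496914232], [0.0, 0.0, 1.0]]
```

View pics/dwrist.png

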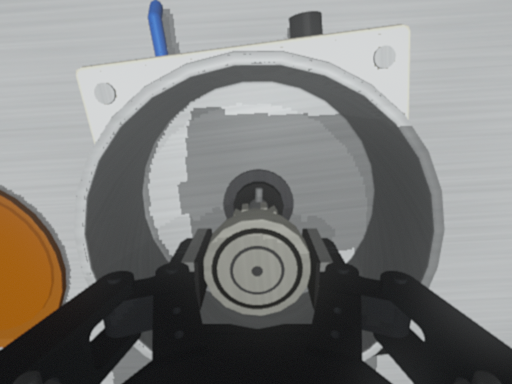

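The pin at (258,192) points almost straight at the front slot. I'll lower over the tip and watch the force.

```bash
python3 -m handwheel '[{"grip":-1,"linear":[0,0,0.1],"yaw":0},{"grip":-1,"linear":[0,0,0.2],"yaw":0},{"grip":-1,"linear":[0,0,0.3],"yaw":0},{"grip":-1,"linear":[0,0,0.35],"yaw":0},{"grip":-1,"linear":[0,0,0.35],"yaw":0}]' 40
python3 -c "
from h import *
s=ctrl.get_state();print(s['ft_force'],s['torque'])"
```

```text
time: 9.2
tool_pos: [0.531, -0.0044, 0.2875]
eef_rot: [[-0.057, -0.998, -0.001], [-0.998, 0.057, 0.0], [-0.0, 0.001, -1.0]]
ft_force: [0.4, -0.5, -0.3]
finger_gap: 0.0465
[ 0.42241951 -0.46306232 -0.33954787] [ 0.00715598 -0.0329494  -0.04191039]
```

```bash
python3 -m handwheel '[{"grip":-1,"linear":[0,0,0.1],"yaw":0},{"grip":-1,"linear":[0,0,0.2],"yaw":0},{"grip":-1,"linear":[0,0,0.28],"yaw":0},{"grip":-1,"linear":[0,0,0.34],"yaw":0},{"grip":-1,"linear":[0,0,0.34],"yaw":0}]' 40
python3 -c "
from h import *
s=ctrl.get_state();print(s['ft_force'],s['torque'])"
```

```text
time: 9.7
tool_pos: [0.5311, -0.0044, 0.2739]
eef_rot: [[-0.057, -0.998, -0.001], [-0.998, 0.057, -0.0], [0.0, 0.001, -1.0]]
ft_force: [-0.6, -0.2, -1.7]
finger_gap: 0.0465
[-0.56638966 -0.19515525 -1.68128111] [-0.14534593 -0.01654235 -0.0040719 ]
```

```bash
python3 -m handwheel '[{"grip":-1,"linear":[0,0,0.03],"yaw":0},{"grip":-1,"linear":[0,0,0.06],"yaw":0},{"grip":-1,"linear":[0,0,0.09],"yaw":0},{"grip":-1,"linear":[0,0,0.1],"yaw":0},{"grip":-1,"linear":[0,0,0.1],"yaw":0}]' 40
python3 -c "
from h import *
s=ctrl.get_state();print(s['tool_pos'],s['ft_force'],s['torque'])"
```

```text
time: 10.2
tool_pos: [0.5312, -0.0044, 0.2704]
eef_rot: [[-0.057, -0.998, 0.0], [-0.998, 0.057, -0.0], [0.0, -0.0, -1.0]]
ft_force: [-0.9, -1.7, 2.0]
finger_gap: 0.0463
[ 0.5311623  -0.00440691  0.27039838] [-0.8622477  -1.68200626  2.04849899] [-0.10023041  0.07479949  0.02250101]
```

Light contact on the pin, about 3 N. I'll turn slowly now with that light press.

```bash
python3 -m handwheel '[{"grip":-1,"linear":[0,0,0.02],"yaw":0.15},{"grip":-1,"linear":[0,0,0.03],"yaw":0.3},{"grip":-1,"linear":[0,0,0.03],"yaw":0.45},{"grip":-1,"linear":[0,0,0.03],"yaw":0.6},{"grip":-1,"linear":[0,0,0.03],"yaw":0.75}]' 40
python3 -c "
from h import *
s=ctrl.get_state();print(s['tool_pos'],s['ft_force'],s['torque'])"
```

```text
time: 10.7
tool_pos: [0.5313, -0.0044, 0.2691]
eef_rot: [[-0.136, -0.991, 0.0], [-0.991, 0.136, 0.0], [-0.0, -0.0, -1.0]]
ft_force: [1.4, -1.6, 0.5]
finger_gap: 0.0465
[ 0.53125545 -0.00440153  0.26908623] [ 1.42397689 -1.5967772   0.52153322] [-0.25926592 -0.11116208 -0.05941157]
```

```bash
python3 -m handwheel '[{"grip":-1,"linear":[0,0,0.02],"yaw":0},{"grip":-1,"linear":[0,0,0.04],"yaw":0},{"grip":-1,"linear":[0,0,0.06],"yaw":0},{"grip":-1,"linear":[0,0,0.06],"yaw":0},{"grip":-1,"linear":[0,0,0.06],"yaw":0}]' 40
python3 -c "
from h import *
s=ctrl.get_state();print(s['tool_pos'],s['ft_force'],s['torque'])"
```

```text
time: 11.2
tool_pos: [0.5311, -0.0045, 0.2666]
eef_rot: [[-0.135, -0.991, -0.0], [-0.991, 0.135, -0.0], [0.0, 0.0, -1.0]]
ft_force: [-0.2, -5.4, -1.0]
finger_gap: 0.0468
[ 0.53113805 -0.00445589  0.26656657] [-0.15662878 -5.43482696 -0.98009243] [-0.95993214 -0.05311762 -0.07122192]
```

The underside is below the pin top with no vertical resistance, so the slot is over the pin. I'll continue down to the collar.

```bash
python3 -m handwheel '[{"grip":-1,"linear":[0,0,0.02],"yaw":0},{"grip":-1,"linear":[0,0,0.04],"yaw":0},{"grip":-1,"linear":[0,0,0.06],"yaw":0},{"grip":-1,"linear":[0,0,0.08],"yaw":0},{"grip":-1,"linear":[0,0,0.08],"yaw":0}]' 40
python3 -c "
from h import *
s=ctrl.get_state();print(s['tool_pos'],s['ft_force'],s['torque'])"
```

```text
time: 11.7
tool_pos: [0.5312, -0.0044, 0.2635]
eef_rot: [[-0.135, -0.991, 0.0], [-0.991, 0.135, -0.0], [0.0, -0.0, -1.0]]
ft_force: [0.0, -5.5, 0.1]
finger_gap: 0.0466
[ 0.53118788 -0.00441803  0.26345243] [ 0.03683282 -5.51871421  0.13184086] [-0.90635359  0.06585905 -0.10031995]
```

```bash
python3 -m handwheel '[{"grip":-1,"linear":[0,0,0.02],"yaw":0},{"grip":-1,"linear":[0,0,0.03],"yaw":0},{"grip":-1,"linear":[0,0,0.04],"yaw":0},{"grip":-1,"linear":[0,0,0.04],"yaw":0},{"grip":-1,"linear":[0,0,0.04],"yaw":0}]' 40
python3 -c "
from h import *
s=ctrl.get_state();print(s['tool_pos'],s['ft_force'],s['torque'])"
```

```text
time: 12.2
tool_pos: [0.5315, -0.0045, 0.2631]
eef_rot: [[-0.135, -0.991, 0.002], [-0.991, 0.135, -0.0], [-0.0, -0.002, -1.0]]
ft_force: [-4.5, -5.5, 24.8]
finger_gap: 0.0467
[ 0.53148223 -0.00446167  0.26310541] [-4.54974237 -5.47240621 24.76541494] [-1.04587393  0.82801117 -0.11330521]
```

Firm stop at TCP 0.263 with 25 N. That is about 7.5 mm below the pin contact, so it is the collar. I'll relieve the press, open and rise.

```bash
python3 -m handwheel '[{"grip":-1,"linear":[0,0,-0.03],"yaw":0},{"grip":-0.2,"linear":[0,0,-0.03],"yaw":0},{"grip":0.4,"linear":[0,0,-0.03],"yaw":0},{"grip":0.8,"linear":[0,0,-0.03],"yaw":0},{"grip":0.8,"linear":[0,0,-0.03],"yaw":0}]' 40
python3 -m handwheel '[{"grip":0.8,"linear":[0,0,-0.2],"yaw":0},{"grip":0.8,"linear":[0,0,-0.8],"yaw":0},{"grip":0.8,"linear":[0,0,-1.8],"yaw":0},{"grip":0.8,"linear":[0,0,-2.8],"yaw":0},{"grip":0.8,"linear":[0,0,-3.5],"yaw":0}]'
python3 look.py e wrist,side chuck lid
```

```text
time: 12.7
tool_pos: [0.5311, -0.0043, 0.263]
eef_rot: [[-0.135, -0.991, -0.0], [-0.991, 0.135, 0.0], [-0.0, 0.0, -1.0]]
ft_force: [-1.0, -0.7, -0.4]
finger_gap: 0.0767
time: 13.2
tool_pos: [0.5312, -0.0043, 0.4062]
eef_rot: [[-0.135, -0.991, 0.002], [-0.991, 0.135, -0.0], [-0.0, -0.002, -1.0]]
ft_force: [0.5, -0.2, -0.3]
finger_gap: 0.077
13.2 [ 0.5312 -0.0043  0.4062] [[-0.1347691854565136, -0.9908744298004755, 0.0022651752626018807], [-0.9908769855351967, 0.13476942230887387, -4.844805653719289e-05], [-0.00025727042117297587, -0.002251039341032332, -0.9999974333136138]] [ 0.5033 -0.2487 -0.3398] 0.07699579595503868
wrist [ 0.5995 -0.0131  0.3755] [[-0.13345214128033261, -0.9538139823036288, -0.26912713194656607], [-0.9910552160490423, 0.1283575927363187, 0.03652241953815141], [-0.00029108362635724887, 0.2715938429880685, -0.9624119179027721]] [[292.29043167862176, 0.0, 256.71015903475603], [0.0, 292.29043167862176, 190.19883455136005], [0.0, 0.0, 1.0]]
chuck [([0.535, -0.0048, 0.1168], [257.0, 182.0], 0.84)]
lid [([0.4715, 0.2793, 0.0136], [54.0, 236.0], 0.6)]
side [ 0.2071 -0.8428  1.1438] [[0.9481011493026851, -0.2452082598682746, 0.20242806125460994], [-0.31796834156352, -0.7323215823765862, 0.6021637931234304], [0.0005869022679244102, -0.6352778992518358, -0.7722833976383943]] [[446.56367326066317, 0.0, 256.0152586954673], [0.0, 446.56367326066317, 183.88415496914232], [0.0, 0.0, 1.0]]
chuck [([0.546, -0.4403, 0.047], [330.0, 307.0], 0.67), ([0.4606, -0.4617, 0.0447], [303.0, 325.0], 0.59), ([0.5289, -0.0158, 0.1162], [270.0, 173.0], 0.57)]
lid [([0.2322, 0.3817, 0.0102], [155.0, 133.0], 0.82), ([0.4623, 0.285, 0.0181], [223.0, 135.0], 0.67)]
```

View pics/ewrist.png

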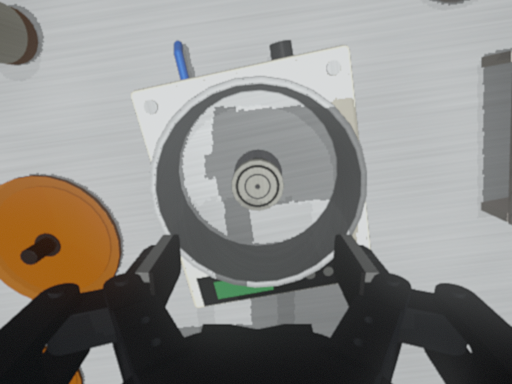

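The chuck sits centred on the shaft at (258,186) in the wrist picture. The lid knob is at about (32,255). I'll move over the lid.

```bash
python3 -m handwheel '[{"grip":0.8,"linear":[-1.1,0.4,0],"yaw":0},{"grip":0.8,"linear":[-2.2,0.85,0],"yaw":0},{"grip":0.8,"linear":[-3.3,1.25,0],"yaw":0},{"grip":0.8,"linear":[-4.4,1.7,0],"yaw":0},{"grip":0.8,"linear":[-5.5,2.1,0],"yaw":0}]'
python3 -m handwheel '[{"grip":0.8,"linear":[-0.8,0.3,0],"yaw":0},{"grip":0.8,"linear":[-1.4,0.55,0.6],"yaw":0},{"grip":0.8,"linear":[-1.4,0.55,1.2],"yaw":0},{"grip":0.8,"linear":[-1.4,0.55,1.2],"yaw":0},{"grip":0.8,"linear":[-1.4,0.55,1.2],"yaw":0}]'
python3 look.py f wrist,top lid coater
python3 -c "
from plant import ctrl;print(ctrl.get_state()['joint_pos'])"
```

```text
time: 14.0
tool_pos: [0.4764, 0.2265, 0.4018]
eef_rot: [[-0.135, -0.991, -0.002], [-0.991, 0.135, -0.001], [0.001, 0.002, -1.0]]
ft_force: [0.3, -0.3, -0.4]
finger_gap: 0.0765
time: 14.5
tool_pos: [0.4632, 0.2831, 0.3545]
eef_rot: [[-0.135, -0.991, -0.002], [-0.991, 0.135, -0.001], [0.002, 0.002, -1.0]]
ft_force: [0.1, -0.1, 0.6]
finger_gap: 0.0768
14.5 [0.4632 0.2831 0.3545] [[-0.13478724362410668, -0.9908721182510195, -0.002200960915862326], [-0.9908733438216853, 0.1347902292880074, -0.0012690910599588933], [0.001554174973337934, 0.002009816216441518, -0.999996772584256]] [ 0.0635 -0.1018  0.5985] 0.07680098636306167
wrist [0.5313 0.2743 0.3235] [[-0.1335152029204958, -0.9525687210405158, -0.2734712458090123], [-0.9910455759133175, 0.12875870540745876, 0.03535339084776281], [0.0015352692722344714, 0.27574268345149183, -0.9612302614208682]] [[292.29043167862176, 0.0, 256.71015903475603], [0.0, 292.29043167862176, 190.19883455136005], [0.0, 0.0, 1.0]]
lid [([0.2775, 0.3867, 0.0104], [196.0, 323.0], 0.85), ([0.469, 0.2892, 0.0143], [250.0, 168.0], 0.76)]
coater [([0.4975, 0.0942, 0.0628], [467.0, 118.0], 0.63), ([0.4747, 0.2935, 0.0142], [246.0, 163.0], 0.63)]
top [ 0.1585 -0.048   1.6534] [[0.08957717535857389, -0.974719138542634, 0.20469130566168256], [-0.9959630312062078, -0.08885909658773922, 0.012716187484970923], [0.005793973189564363, -0.2050040534045995, -0.9787439746748701]] [[463.5927446542788, 0.0, 257.03080509747724], [0.0, 463.5927446542788, 189.06456865847306], [0.0, 0.0, 1.0]]
lid [([0.4793, 0.2347, 0.0103], [185.0, 189.0], 0.89), ([0.4953, -0.0113, 0.0623], [253.0, 188.0], 0.73)]
coater [([0.4914, -0.0132, 0.0614], [253.0, 189.0], 0.63)]
[ 4.92254770e-01  3.89881059e-01  1.89365226e+00 -9.11662280e-06
  8.56764697e-01  2.19902009e+00]
```

View pics/fwrist.png

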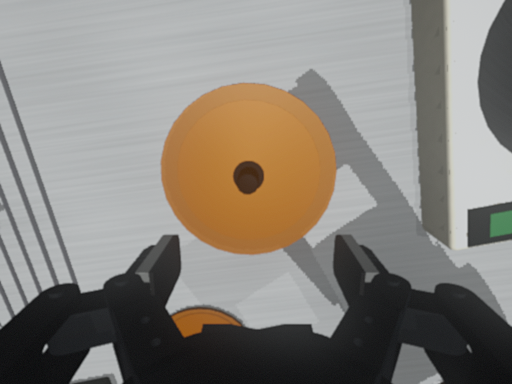

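Run:
```python
from h import *
p=ctrl.camera('wrist');im=p['image'].astype(int)
k=(im.sum(2)<230);k[:140]=0;k[200:]=0;k[:,:220]=0;k[:,275:]=0;ys,xs=np.nonzero(k);print('knob',xs.min(),xs.max(),ys.min(),ys.max())
o=((im[:,:,0]-im[:,:,2])>90).astype(np.uint8);o[262:]=0
c=max(cv2.findContours(o,0,2)[0],key=cv2.contourArea);E=cv2.fitEllipse(c);print(E)
print('disc',atz(p,*E[0],.010)); print([atz(p,E[0][0]+d,E[0][1],.01)[:2] for d in(-E[1][0]/2,E[1][0]/2)])
t=atz(p,(xs.min()+xs.max())/2,ys.max()-11.2,.049);print('knobtop',t,rows([t[0],t[1],.193]))
```

```text
knob 235 263 163 194
((249.21981811523438, 169.59140014648438), (167.67507934570312, 171.69911193847656), 97.9157943725586)
disc [0.46785049 0.29149941 0.01      ]
[array([0.48020588, 0.38280306]), array([0.4555007 , 0.20023714])]
knobtop [0.46281828 0.29143176 0.049     ] [-0.2   0.05  4.07]
```

```bash
python3 -m handwheel '[{"grip":0.5,"linear":[-0.21,0,0.8],"yaw":0},{"grip":0.3,"linear":[-0.21,0,1.8],"yaw":0},{"grip":0.3,"linear":[-0.21,0,2.8],"yaw":0},{"grip":0.3,"linear":[-0.21,0,3.6],"yaw":0},{"grip":0.3,"linear":[-0.21,0,4.03],"yaw":0}]' 40
python3 -m handwheel '[{"grip":0.2,"linear":[0,0,0],"yaw":0},{"grip":-0.2,"linear":[0,0,0],"yaw":0},{"grip":-1,"linear":[0,0,0],"yaw":0},{"grip":-1,"linear":[0,0,0],"yaw":0},{"grip":-1,"linear":[0,0,0],"yaw":0}]' 60
python3 -c "
from h import *
s=ctrl.get_state();print(s['tool_pos'],s['ft_force'],s['torque'],s['finger_gap'])"
```

```text
time: 15.35
tool_pos: [0.4639, 0.2912, 0.1917]
eef_rot: [[-0.135, -0.991, -0.002], [-0.991, 0.135, -0.001], [0.001, 0.002, -1.0]]
ft_force: [0.7, 0.8, 0.8]
finger_gap: 0.0556
time: 15.85
tool_pos: [0.465, 0.292, 0.1955]
eef_rot: [[-0.135, -0.991, 0.002], [-0.991, 0.135, 0.001], [-0.001, -0.002, -1.0]]
ft_force: [-0.1, 0.5, 8.3]
finger_gap: 0.0201
[0.46497419 0.29195509 0.19546686] [-0.1326298   0.48080922  8.28109893] [-0.20082814  0.19066556 -0.02737831] 0.020130652642021744
```

```bash
python3 -m handwheel '[{"grip":-1,"linear":[0,0,-0.1],"yaw":0},{"grip":-1,"linear":[0,0,-0.3],"yaw":0},{"grip":-1,"linear":[0,0,-0.8],"yaw":0},{"grip":-1,"linear":[0,0,-1.5],"yaw":0},{"grip":-1,"linear":[0,0,-2.3],"yaw":0}]' 80
python3 -m handwheel '[{"grip":-1,"linear":[0,0,-0.9],"yaw":0},{"grip":-1,"linear":[0,0,-1.8],"yaw":0},{"grip":-1,"linear":[0,0,-2.5],"yaw":0},{"grip":-1,"linear":[0,0,-2.8],"yaw":0},{"grip":-1,"linear":[0,0,-2.8],"yaw":0}]' 80
python3 look.py g wrist,side lid
python3 -c "
from h import *
a=cv2.imread('pics/gwrist.png');b=cv2.imread('pics/gside.png')[60:250,170:330];b=cv2.resize(b,(323,384));cv2.imwrite('pics/g.png',cv2.resize(np.hstack([a,b]),None,fx=.95,fy=.95))"
```

```text
time: 16.35
tool_pos: [0.4641, 0.2915, 0.2871]
eef_rot: [[-0.135, -0.991, -0.001], [-0.991, 0.135, -0.0], [0.001, 0.001, -1.0]]
ft_force: [0.8, 0.3, -2.6]
finger_gap: 0.0197
time: 16.85
tool_pos: [0.4646, 0.2918, 0.3996]
eef_rot: [[-0.135, -0.991, 0.003], [-0.991, 0.135, 0.002], [-0.002, -0.003, -1.0]]
ft_force: [-0.9, 0.1, -2.5]
finger_gap: 0.0199
16.85 [0.4646 0.2918 0.3996] [[-0.1347204780928492, -0.9908797358612378, 0.0027824165751719563], [-0.9908818258080521, 0.13472507687753993, 0.0015365362482613384], [-0.0018973839188138279, -0.0025500431181922313, -0.9999949485944216]] [-0.9349  0.0796 -2.5104] 0.019928732150817027
wrist [0.5329 0.2831 0.3689] [[-0.13348663131244576, -0.9539430441654638, -0.2686521687036627], [-0.9910487255310451, 0.12795911402519566, 0.03806427145206034], [-0.0019346534946508881, 0.2713284607744145, -0.9624848692263378]] [[292.29043167862176, 0.0, 256.71015903475603], [0.0, 292.29043167862176, 190.19883455136005], [0.0, 0.0, 1.0]]
lid [([0.4973, 0.287, 0.2177], [259.0, 178.0], 0.7)]
side [ 0.2071 -0.8428  1.1438] [[0.9481011493026851, -0.2452082598682746, 0.20242806125460994], [-0.31796834156352, -0.7323215823765862, 0.6021637931234304], [0.0005869022679244102, -0.6352778992518358, -0.7722833976383943]] [[446.56367326066317, 0.0, 256.0152586954673], [0.0, 446.56367326066317, 183.88415496914232], [0.0, 0.0, 1.0]]
lid [([0.2336, 0.379, 0.0108], [155.0, 134.0], 0.77), ([0.4536, 0.2802, 0.2165], [218.0, 93.0], 0.74), ([0.5285, -0.0167, 0.1133], [270.0, 174.0], 0.43)]
```

View pics/g.png

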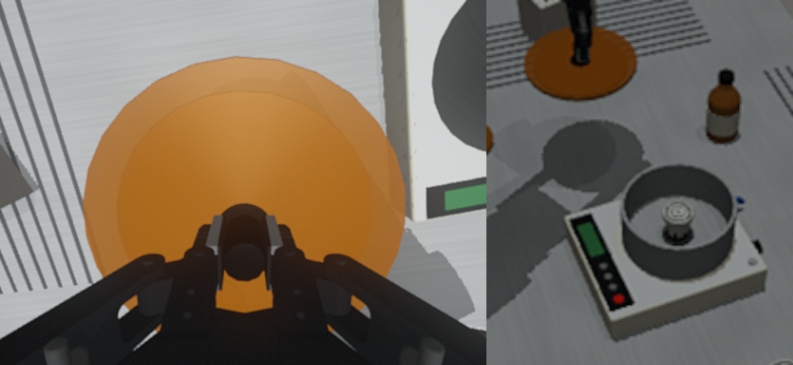

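Run:
```python
from h import *
p=ctrl.camera('wrist');s=ctrl.get_state();R=np.array(s['eef_rot']);T=np.array(s['tool_pos'])
im=p['image'].astype(int);o=((im[:,:,0]-im[:,:,2])>60).astype(np.uint8)
c=max(cv2.findContours(o,0,2)[0],key=cv2.contourArea)[:,0,:]
top=c[c[:,1]<200]
from scipy.optimize import least_squares
for z in(.2125,.2175):
    P=np.array([R.T@(atz(p,u,v,z)-T) for u,v in top])[:,:2]
    print(z,'fit c,r',np.round(least_squares(lambda q:np.hypot(*(P-q[:2]).T)-q[2],[0,0,.09]).x,4),len(P))
print(rows([.5313,-.0049,.40]))
```

```text
0.2125 fit c,r [-0.0001  0.0052  0.0954] 226
0.2175 fit c,r [-0.0002  0.0028  0.0923] 226
[ 7.12 -2.66 -0.09]
```

```bash
python3 -m handwheel '[{"grip":-1,"linear":[0.5,-0.2,0],"yaw":0},{"grip":-1,"linear":[1.3,-0.5,0],"yaw":0},{"grip":-1,"linear":[2.1,-0.8,0],"yaw":0},{"grip":-1,"linear":[2.9,-1.1,0],"yaw":0},{"grip":-1,"linear":[3.7,-1.4,0],"yaw":0}]' 80
python3 -m handwheel '[{"grip":-1,"linear":[0.8,-0.3,0],"yaw":0},{"grip":-1,"linear":[1.6,-0.6,0],"yaw":0},{"grip":-1,"linear":[2.4,-0.9,0],"yaw":0},{"grip":-1,"linear":[3.0,-1.15,0],"yaw":0},{"grip":-1,"linear":[3.42,-1.32,0],"yaw":0}]' 80
python3 -m handwheel '[{"grip":-1,"linear":[0,0,0],"yaw":0},{"grip":-1,"linear":[0,0,0.2],"yaw":0},{"grip":-1,"linear":[0,0,0.5],"yaw":0},{"grip":-1,"linear":[0,0,0.8],"yaw":0},{"grip":-1,"linear":[0,0,1],"yaw":0}]' 80
python3 look.py h wrist,side lid coater bowl_rim
python3 -c "
from h import *
a=cv2.imread('pics/hwrist.png');b=cv2.imread('pics/hside.png')[90:280,180:340];b=cv2.resize(b,(323,384));cv2.imwrite('pics/hh.png',cv2.resize(np.hstack([a,b]),None,fx=.95,fy=.95))"
```

```text
time: 17.6
tool_pos: [0.5, 0.1362, 0.3968]
eef_rot: [[-0.135, -0.991, -0.002], [-0.991, 0.135, -0.0], [0.001, 0.002, -1.0]]
ft_force: [0.6, -0.1, -1.3]
finger_gap: 0.0196
time: 18.1
tool_pos: [0.534, -0.0069, 0.3967]
eef_rot: [[-0.136, -0.991, -0.002], [-0.991, 0.136, -0.0], [0.0, 0.002, -1.0]]
ft_force: [-0.5, 0.5, -1.9]
finger_gap: 0.0202
time: 18.6
tool_pos: [0.5333, -0.0045, 0.3561]
eef_rot: [[-0.134, -0.991, -0.002], [-0.991, 0.134, 0.0], [0.0, 0.002, -1.0]]
ft_force: [0.8, 0.0, -1.7]
finger_gap: 0.0197
18.6 [ 0.5333 -0.0045  0.3561] [[-0.13389369581485513, -0.9909938430886928, -0.0019186404933012311], [-0.9909956939452852, 0.13389366505694303, 0.0001450500664890466], [0.00011315008474452094, 0.0019207857565710978, -0.9999981488878544]] [ 0.8384  0.0032 -1.6804] 0.019697760076470693
wrist [ 0.6015 -0.0132  0.3251] [[-0.13258827443995472, -0.9527789810181143, -0.2731896096324253], [-0.9911711994382489, 0.12746751064415912, 0.03649228869668102], [5.37138342522632e-05, 0.2756161226420959, -0.9612677826987436]] [[292.29043167862176, 0.0, 256.71015903475603], [0.0, 292.29043167862176
[... 173 characters left out ...]
.0605], [304.0, 55.0], 0.95)]
bowl_rim [([0.6352, -0.0554, 0.0584], [301.0, 58.0], 0.98)]
side [ 0.2071 -0.8428  1.1438] [[0.9481011493026851, -0.2452082598682746, 0.20242806125460994], [-0.31796834156352, -0.7323215823765862, 0.6021637931234304], [0.0005869022679244102, -0.6352778992518358, -0.7722833976383943]] [[446.56367326066317, 0.0, 256.0152586954673], [0.0, 446.56367326066317, 183.88415496914232], [0.0, 0.0, 1.0]]
lid [([0.5226, -0.0186, 0.1785], [268.0, 161.0], 0.83), ([0.4651, -0.0846, 0.059], [257.0, 207.0], 0.72), ([0.2307, 0.3827, 0.0112], [154.0, 133.0], 0.56)]
coater [([0.4626, -0.0815, 0.0567], [256.0, 207.0], 0.56)]
bowl_rim [([0.465, -0.0842, 0.0617], [257.0, 207.0], 0.83)]
```

View pics/hh.png

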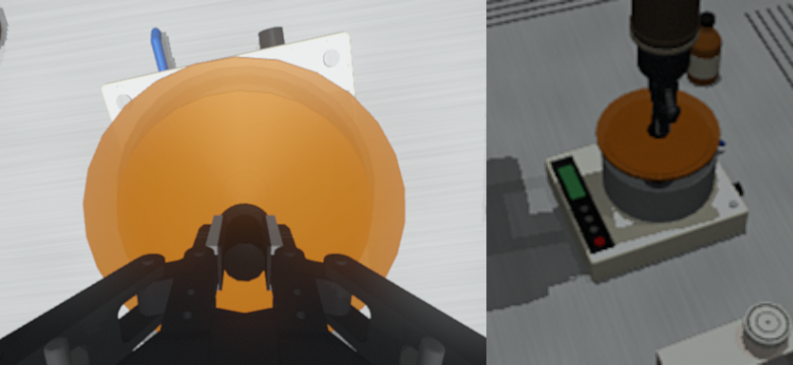

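The lid hangs level and centred over the bowl, with its underside about 20 mm above the rim. Lowering gently.

```bash
python3 -m handwheel '[{"grip":-1,"linear":[0,0,0.1],"yaw":0},{"grip":-1,"linear":[0,0,0.2],"yaw":0},{"grip":-1,"linear":[0,0,0.3],"yaw":0},{"grip":-1,"linear":[0,0,0.4],"yaw":0},{"grip":-1,"linear":[0,0,0.4],"yaw":0}]' 80
python3 -m handwheel '[{"grip":-1,"linear":[0,0,0.04],"yaw":0},{"grip":-1,"linear":[0,0,0.08],"yaw":0},{"grip":-1,"linear":[0,0,0.12],"yaw":0},{"grip":-1,"linear":[0,0,0.14],"yaw":0},{"grip":-1,"linear":[0,0,0.14],"yaw":0}]' 80
```

```text
time: 19.5
tool_pos: [0.5336, -0.0052, 0.3412]
eef_rot: [[-0.135, -0.991, -0.001], [-0.991, 0.135, 0.0], [0.0, 0.001, -1.0]]
ft_force: [-0.8, -0.4, -1.7]
finger_gap: 0.0196
time: 20.0
tool_pos: [0.5339, -0.0052, 0.3362]
eef_rot: [[-0.135, -0.991, -0.0], [-0.991, 0.135, 0.0], [0.0, 0.0, -1.0]]
ft_force: [-0.5, 0.4, -2.1]
finger_gap: 0.0199
```

```bash
python3 -m handwheel '[{"grip":-1,"linear":[0,0,0.02],"yaw":0},{"grip":-1,"linear":[0,0,0.04],"yaw":0},{"grip":-1,"linear":[0,0,0.06],"yaw":0},{"grip":-1,"linear":[0,0,0.07],"yaw":0},{"grip":-1,"linear":[0,0,0.07],"yaw":0}]' 80
python3 -m handwheel '[{"grip":-1,"linear":[0,0,0.02],"yaw":0},{"grip":-1,"linear":[0,0,0.04],"yaw":0},{"grip":-1,"linear":[0,0,0.05],"yaw":0},{"grip":-1,"linear":[0,0,0.05],"yaw":0},{"grip":-1,"linear":[0,0,0.05],"yaw":0}]' 80
```

```text
time: 20.5
tool_pos: [0.5339, -0.0052, 0.3334]
eef_rot: [[-0.135, -0.991, -0.0], [-0.991, 0.135, 0.0], [-0.0, 0.0, -1.0]]
ft_force: [-0.3, 0.5, -2.0]
finger_gap: 0.0198
time: 21.0
tool_pos: [0.5339, -0.0052, 0.3315]
eef_rot: [[-0.135, -0.991, -0.0], [-0.991, 0.135, -0.0], [0.0, 0.0, -1.0]]
ft_force: [0.3, -0.2, -1.2]
finger_gap: 0.0193
```

```bash
python3 -m handwheel '[{"grip":-1,"linear":[0,0,0.01],"yaw":0},{"grip":-1,"linear":[0,0,0.02],"yaw":0},{"grip":-1,"linear":[0,0,0.03],"yaw":0},{"grip":-1,"linear":[0,0,0.03],"yaw":0},{"grip":-1,"linear":[0,0,0.03],"yaw":0}]' 80
python3 -m handwheel '[{"grip":-1,"linear":[0,0,0.01],"yaw":0},{"grip":-1,"linear":[0,0,0.02],"yaw":0},{"grip":-1,"linear":[0,0,0.02],"yaw":0},{"grip":-1,"linear":[0,0,0.02],"yaw":0},{"grip":-1,"linear":[0,0,0.02],"yaw":0}]' 80
```

```text
time: 21.5
tool_pos: [0.5339, -0.0052, 0.3305]
eef_rot: [[-0.135, -0.991, 0.0], [-0.991, 0.135, -0.0], [0.0, -0.0, -1.0]]
ft_force: [-1.7, -0.1, 5.8]
finger_gap: 0.0194
time: 22.0
tool_pos: [0.5338, -0.0052, 0.3305]
eef_rot: [[-0.135, -0.991, 0.001], [-0.991, 0.135, -0.0], [-0.0, -0.001, -1.0]]
ft_force: [-7.6, 0.1, 21.5]
finger_gap: 0.0198
```

Contact is at TCP 0.3305, where the seated height predicts 0.330; a step caught on the rim would have stopped at 0.335. Relieve and release.

```bash
python3 -m handwheel '[{"grip":-1,"linear":[0,0,-0.03],"yaw":0},{"grip":-1,"linear":[0,0,-0.03],"yaw":0},{"grip":-0.4,"linear":[0,0,-0.03],"yaw":0},{"grip":0.2,"linear":[0,0,-0.03],"yaw":0},{"grip":0.5,"linear":[0,0,-0.03],"yaw":0}]' 20
python3 -m handwheel '[{"grip":0.5,"linear":[0,0,-0.03],"yaw":0},{"grip":0.5,"linear":[0,0,-0.3],"yaw":0},{"grip":0.5,"linear":[0,0,-1],"yaw":0},{"grip":0.5,"linear":[0,0,-2],"yaw":0},{"grip":0.5,"linear":[0,0,-3],"yaw":0}]'
python3 look.py i wrist,side lid bottle wafer_box wide_chuck
python3 - <<'E'
from h import *
a=cv2.imread('pics/iwrist.png');b=cv2.imread('pics/iside.png')[90:280,180:340];b=cv2.resize(b,(323,384));cv2.imwrite('pics/ii.png',cv2.resize(np.hstack([a,b]),None,fx=.95,fy=.95))
E
```

```text
time: 22.5
tool_pos: [0.5339, -0.0052, 0.3306]
eef_rot: [[-0.135, -0.991, -0.0], [-0.991, 0.135, 0.0], [0.0, 0.0, -1.0]]
ft_force: [-0.1, -0.1, 0.0]
finger_gap: 0.0539
time: 23.0
tool_pos: [0.5335, -0.0051, 0.4527]
eef_rot: [[-0.135, -0.991, -0.0], [-0.991, 0.135, 0.0], [0.0, 0.0, -1.0]]
ft_force: [1.2, -0.6, 0.3]
finger_gap: 0.0639
23.0 [ 0.5335 -0.0051  0.4527] [[-0.13479060706442725, -0.9908739991374048, -0.0004583455566650357], [-0.9908741045412104, 0.13479060871200166, 2.7435423135828317e-05], [3.459562914269376e-05, 0.0004578607803704288, -0.9999998945833185]] [ 1.1738 -0.5637  0.2781] 0.0639363679634696
wrist [ 0.6018 -0.0139  0.4218] [[-0.1335090307859634, -0.953059729410967, -0.271758147759524], [-0.9910475965549508, 0.12838932778216489, 0.03661750775652781], [-7.82612396885e-06, 0.2742140271516729, -0.9616686889215086]] [[292.29043167862176, 0.0, 256.71015903475603], [0.0, 292.29043167862176, 190.19883455136005], [0.0, 0.0, 1.0]]
lid [([0.5424, -0.0056, 0.1497], [256.0, 172.0], 0.92)]
bottle [([0.7002, 0.2327, 0.0598], [29.0, 47.0], 0.74)]
wafer_box [([0.69, -0.2346, 0.028], [431.0, 4.0], 0.66), ([0.62, -0.0283, 0.0599], [267.0, 89.0], 0.47)]
wide_chuck [([0.5814, -0.3106, 0.058], [509.0, 90.0], 0.51)]
side [ 0.2071 -0.8428  1.1438] [[0.9481011493026851, -0.2452082598682746, 0.20242806125460994], [-0.31796834156352, -0.7323215823765862, 0.6021637931234304], [0.0005869022679244102, -0.6352778992518358, -0.7722833976383943]] [[446.56367326066317, 0.0, 256.0152586954673], [0.0, 446.56367326066317, 183.88415496914232], [0.0, 0.0, 1.0]]
lid [([0.5318, -0.0115, 0.1478], [270.0, 165.0], 0.87), ([0.2338, 0.3826, 0.009], [155.0, 133.0], 0.6)]
bottle [([0.7143, 0.2369, 0.0811], [295.0, 116.0], 0.91)]
wafer_box [([0.7389, -0.2593, 0.0306], [364.0, 234.0], 0.87)]
wide_chuck [([0.5781, -0.3362, 0.0993], [328.0, 260.0], 0.9)]
```

Run:
```python
from h import *
from scipy.optimize import least_squares
for cam in ('wrist','side'):
    p=ctrl.camera(cam);im=p['image'].astype(int);o=((im[:,:,0]-im[:,:,2])>60).astype(np.uint8)
    cs=cv2.findContours(o,0,1)[0]; t=px(p,[.5313,-.005,.148])
    c=max([c for c in cs if cv2.boundingRect(c)[2]<300 and abs(c[:,0,:].mean(0)-t).max()<60],key=cv2.contourArea)[:,0,:]
    for z in (.143,.148,.153):
        P=np.array([atz(p,u,v,z) for u,v in c])[:,:2]
        r=least_squares(lambda q:np.hypot(*(P-q[:2]).T)-q[2],[.53,0,.09],loss='soft_l1',f_scale=.002);e=np.hypot(*(P-r.x[:2]).T)-r.x[2]
        print(cam,z,np.round(r.x,4),'median |e|',np.median(abs(e)).round(4),len(c))
```

```text
wrist 0.143 [ 0.5283 -0.0041  0.0959] median |e| 0.0004 584
wrist 0.148 [ 0.5296 -0.0043  0.0942] median |e| 0.0004 584
wrist 0.153 [ 0.531  -0.0045  0.0924] median |e| 0.0003 584
side 0.143 [ 0.5308 -0.0024  0.0928] median |e| 0.0009 156
side 0.148 [ 0.5291 -0.0066  0.0923] median |e| 0.0009 156
side 0.153 [ 0.5275 -0.0108  0.0919] median |e| 0.0008 156
```

The lid outline fits a level circle of 96 mm radius at z≈0.143–0.148, centred within 3 mm of the bowl axis. That's inside the 6 mm play. Handing in.

```bash
python3 -c "
from plant import ctrl;print(ctrl.hand_in())"
```

```text
the job is handed in; nothing more can be done
None
```

The narrower chuck is on the drive shaft and the amber lid is on the bowl. I handed the job in at about 23 s of the 69 s allowed, with the gripper clear of everything.

- **Chuck:** I pre-turned it about 22°, then pressed with about 3 N and turned it another 4.5°, at which point a slot dropped over the pin. It then met a firm stop about 7.5 mm lower, close to the 8 mm expected for the collar. The highest reading was about 25 N, against the 40 N limit. I saw it centred on the shaft after letting go.
- **Lid:** It touched down at the height predicted for its step being inside the rim, within 0.5 mm. I pressed to about 21 N there before letting go.
- **Last checks:** A fit to the lid's outline gave a level circle within about 3 mm of the bowl's axis, where the play is 6 mm. The two cameras disagreed slightly: the wrist camera gave a radius of 94–96 mm and the side camera about 92–93 mm, where the true value is 96 mm. The bottle, wafer box and wide chuck were found where they had been in the side view.
- **Not checked:** The picture limit stopped me viewing the final scene, so the last check rests on these measurements only.

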